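# Draw the guarded stop bolt with the hooked rod

## Robot

A 6-joint arm with a two-finger parallel gripper is mounted at the origin on the work surface. World frame = base frame: x ahead of the robot, y to its left, z up, the work surface at z = 0. Lengths are in m, angles in degrees, forces in N, time in s.
With the tool pointing down it reaches from about 0.3 to 0.75 m from the base axis. Payload 8.5 kg.
Tool frame: the origin (TCP) lies midway between the tips of the shut fingers; the grasp point (between the pads) lies 19 mm behind it; z points along the fingers, y is the direction in which the jaws open and shut (so a half turn about z gives the same grasp; the last joint's range is limited). The gripper opens to 85 mm and grips with 20 to 120 N. Pads are 22 mm wide; open, the fingers measure 114 mm over their backs; the gripper's body (76 mm by 85 mm) begins 54 mm behind the grasp point. The pads swing forward as they close: fully open they stand 13 mm farther back than shut.
Start: joints at [-84.7, 21.807, 74.336, -0, 83.858, -12.336], TCP at [0.167, -0.524, 0.231] pointing down, gripper open.
Joint ranges: [-178.18, 178.18], [-50.72, 133.34], [12.68, 142.11], [-81.47, 261.47], [9.98, 163.14], [-165.26, 165.26]. Speed limits (degrees/s): [136.94, 136.94, 180, 180, 180, 180].

## Interface

Orientations are given as a 3x3 rotation matrix whose columns are the frame's x, y, z axes.
In Python, from rig import env gives the robot as it stands.
- The arm moves only by the shell command python3 -m inch 'ROWS' [FORCE]. ROWS is text: rows parted by semicolons, each of 5 numbers parted by spaces: the finger opening in mm, from 0 to 85.4, then the shift along the tool's x, y, z in mm, then the turn about the tool's z in degrees. In form: jaw dx dy dz turn; .... A call has 1 to 10 rows; each row is the pose to reach, as a shift and turn from the pose commanded when the call began, along the tool's axes at that moment; what a row does not reach only later rows make up. A row lasts 1/8 s, in which the tool goes at most 62.5 mm and 10.7 degrees, less where a joint would pass 70% of its speed; a pose out of reach is approached as far as the arm can. A call with a gripper value outside its range is refused whole. The fingers move at their own pace and stop on an object; FORCE is the grip in N (left out, the last holds). Time passes only in rows, so rows that repeat a pose let the fingers close. It gives the time, the measured TCP pose, the force and the opening at its end, in the units of the state.
- env.observe(): the state, without advancing time (a new reading comes with each control period).
- env.get_image(name): name is "scene" or "top" or "wrist"; returns a dict with "color" (480x640x3 uint8, blue, green, red), "range_z" (480x640 float32, m along the optical axis (not along the pixel's ray), 0 where there is no reading), "fov_y" (degrees; the focal length in pixels is half the picture's height over the tangent of half this angle, whatever the lens; pixels are square), "cx", "cy" (the principal point, pixels), "R" (3x3) and "t" (3): a world point X has camera coordinates R X + t. Camera axes: x right, y down, z forward; pixel columns grow to the right and rows downward; lengths in m; the calibration is good to about 2 mm. A picture is of the moment at which its call begins.
- env.close_job(): hands the job in, once; it reports no verdict.
The state is a dict: "time_s": time; "q": joint angles; "qvel": joint speeds; "joint_efforts": joint torques, N m; "position": TCP position; "tool_rot": TCP orientation; "ft_force": force on the tool from outside, world axes, zero at the start; "wrist_torque": the same for the moment, N m; "grip_width": finger opening in m.
Only numpy, scipy, OpenCV 4.12 (cv2) and the standard library are available. Lean on these libraries where they do the work, as an engineer would, in place of code of your own. Each camera call takes 0.05 s, during which the arm holds its last target.

## Task

Take the hooked rod from its cradle, reach it in under the wire guard from the open front, hook the upright loop on the stop bolt and draw the bolt fully out so that the trolley wheel behind it rolls down to the bottom of its run. Then unhook the rod, leaving the bolt drawn, and lay it back in its cradle the way it lay. Keep the gripper itself off the bolt and the wheel, and leave the bottle, the hammer and the tin where they are.

Things in the scene. Friction and masses are not known exactly. Their poses are not given: they have to be found in the camera images.
- feeder: Fixed wheel feeder. Origin on the table below the bolt's axis, in the front face of the grey run; x into the run, away from the guard's open front, y up the slope, z up. Run: x 0 to 58 mm, y -131 to 140, walls 95 high, 46 wide inside, floor falls 14 degrees to -y, stop wall at y -125. Base plate to x -145. A bed 52 high, 26 wide lies under the bolt.
- guard_front (a point): Middle of the upper front edge of the wire guard: feeder x -130, y 0, 195 mm above the table. Guard of bars 5 to 8 mm thick, from here back to the run; roof bars 191 to 199 mm high, side bars at y -50 and +50 (92 mm clear between); its front is open from base to roof. Axes as the feeder's.
- bolt (a joint): Travel of the stop bolt, m: 0 = fully in (across the run, holding the wheel), 0.055 = fully drawn, at its end stop. It slides along the feeder's -x and stays where it is left; it takes about 2 N, a little more when fast. A 14 mm round bar, axis 60 mm above the table; it lets the wheel go when drawn about 0.040.
- bail (a point): Centre of the top bar of the bolt's upright loop, moving with the bolt; at bolt 0 it is at feeder x -65, y 0, 105 mm above the table. Loop of 8 mm bar standing across the bolt, uprights 50 mm apart (centres). Opening under the top bar: 67 to 101 mm above the table. At bolt 0 there are 61 mm free behind it, up to the run's wall.
- wheel_centre (a point): Centre of the loose black rubber trolley wheel with metal hub, 80 mm diameter, 40 mm wide with a raised tread band, about 0.25 kg, axle along the feeder's x, standing in the run against the bolt at feeder y about +36 mm. At the bottom of the run it rests at feeder y about -85 mm.
- cradle: Fixed rod cradle, base 200 x 80 x 10 mm. Origin on the table below rod_grip when the rod lies home (axis 65 mm up); x along the rod to the hook, z up. Two notched saddles 10 mm thick: at x -55 for the handle (notch floor 53 mm up, 27 wide there, flared) and x +90 for the steel rod (floor 60 mm up, 18 wide, flared); they rise 20 mm above the floors.
- rod_grip (a point): Grip point on the axis of the hooked rod's wooden handle. x along the rod to the hook, z up (hook hangs down). Handle 22 mm wide (y), 24 high, x -70 to +50; then 10 mm steel rod to x +180, where it turns down 42 mm, then back (-x) 12 mm. 255 mm overall, about 0.22 kg, balances near x +25. Starts home in the cradle, up to 8 mm off lengthwise.
- rod_hook (a point): Lower bend of the hook: x +180, y 0, z -42 mm from rod_grip in the rod's frame (centre line of the 10 mm bar; its lowest surface is 5 mm lower, the back-turned lip ends 17 mm behind this point).
- glue_bottle: Bystander: white bottle standing on the table, 60 mm diameter, 170 mm high; origin at its underside. Bottle and cradle may change sides.
- hammer: Bystander: hammer lying on the table; origin at its underside, x along the handle to the head.
- tin: Bystander: plain tin standing on the table, 80 mm diameter, 90 mm high; origin at its underside.
Things that resemble listed ones, but are neither listed nor needed, are in the scene too. What is shaped like the cradle but purple is not meant. Of the things shaped like the part that bears wheel_centre, the black one is meant.

How it is judged:
By the outcome, as a careful person would: the job done as asked, in the order asked, and still so for the second after the job is handed in, with the robot touching nothing.
It also fails if it takes over 61 s, if anything falls off the work surface, if the arm or the gripper's body presses on something with over 40 N, if the wrist force passes 120 N, or if a joint passes its speed limit or range.

## Working session

There is one attempt and no reset: what is moved stays moved. The work goes in short steps, Python scripts to look and compute and a shell command to move; the robot and the scene stay as the last step left them, time stands still between calls to the robot, and variables do not carry over. Pictures are saved under pics/ and viewed, and the job is handed in when it is done.

```bash
ls; mkdir -p pics; python3 - <<'E'
from rig import env
import cv2
s=env.observe(); print(s)
for n in("scene","top","wrist"):
    d=env.get_image(n); cv2.imwrite(f"pics/{n}0.png",d["color"])
    print(n,d["fov_y"],d["cx"],d["cy"],d["R"],d["t"],(d["range_z"]>0).mean())
E
```

```text
pics
{'time_s': 0.0, 'q': array([-8.47009916e+01,  2.18381671e+01,  7.43861905e+01,  7.79173453e-04,
        8.38578407e+01, -1.23357844e+01]), 'qvel': array([-0.01032398, -0.04307802, -0.01495276, -0.02113441,  0.01555341,
        0.08871071]), 'joint_efforts': array([-4.68794879e-04, -4.48458660e+01, -2.31280589e+01, -1.89915290e-04,
        4.79581198e-03,  2.40198453e-06]), 'position': array([ 0.16659404, -0.52384218,  0.23072978]), 'tool_rot': array([[ 9.53007341e-01,  3.02947180e-01, -1.19029688e-04],
       [ 3.02947035e-01, -9.53006322e-01,  1.42974846e-03],
       [ 3.19702220e-04, -1.39862047e-03, -9.99998971e-01]]), 'ft_force': array([-0.67209002, -0.94504581, -0.49062258]), 'wrist_torque': array([ 0.02688944, -0.00316938, -0.04064133]), 'grip_width': 0.0852350095023872}
scene 57.04312082027552 317.25633146911457 236.7287017024795 [[ 0.47310352  0.88084035  0.01712682]
 [ 0.47749182 -0.24002899 -0.84521455]
 [-0.74038815  0.4080519  -0.53415263]] [-0.27393979 -0.1622493   1.5576162 ] 0.9959212239583334
top 51.40463371950923 315.62897053274463 241.9088921621665 [[-2.14687968e-03 -9.99983046e-01  5.41275330e-03]
 [-9.75588415e-01  9.05817791e-04 -2.19605153e-01]
 [ 2.19596527e-01 -5.75208525e-03 -9.75573820e-01]] [-0.02560484  0.6096466   1.05501335] 0.9960807291666667
wrist 65.17523569159515 327.07001025265384 244.1298210513627 [[ 3.04482651e-01 -9.52517665e-01 -6.43009277e-04]
 [-9.09420202e-01 -2.90906706e-01  2.97200581e-01]
 [-2.83275859e-01 -8.99076551e-02 -9.54814852e-01]] [-0.54968741 -0.03932791  0.37804335] 0.9958984375
```

View pics/scene0.png

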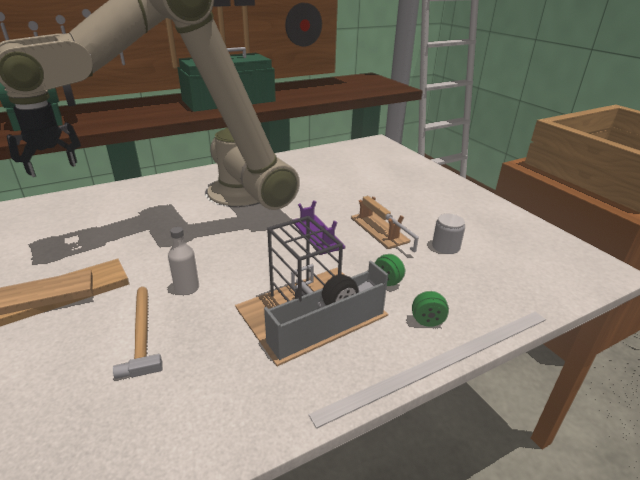

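View pics/top0.png

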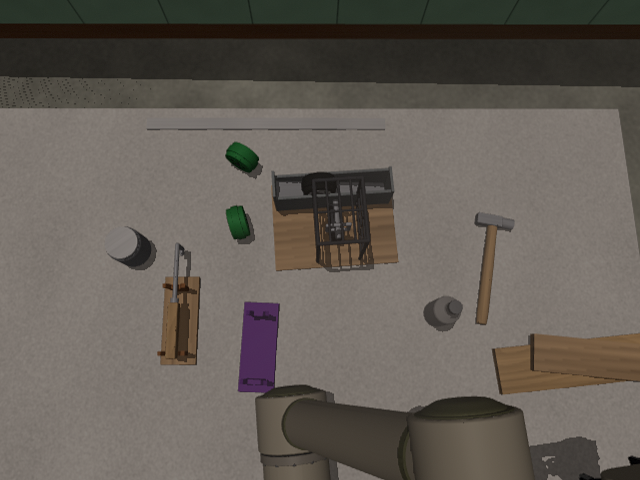

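View pics/wrist0.png

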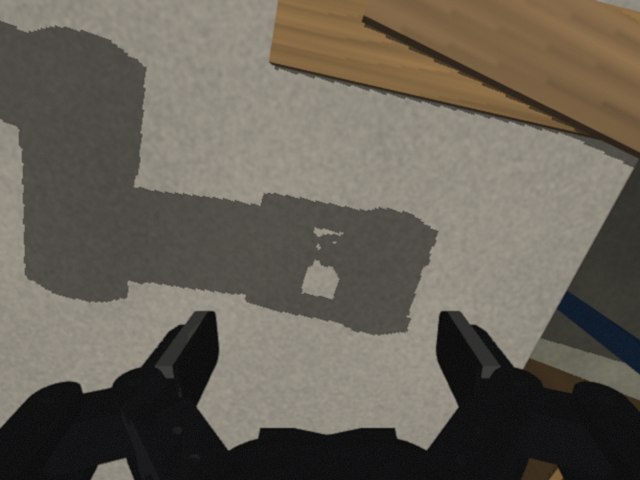

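Top view: the feeder is at (335,215) with its open front towards the robot, and the wheel at (320,185). The wooden cradle with the rod is at (180,320), hook up-image. The purple decoy cradle is at (260,345), the tin at (130,247), the bottle at (443,312) and the hammer at (487,265). Of the wheels, the black one in the run is meant, and the green ones are decoys.

```bash
cat > h.py <<'E'
from rig import env
import numpy as np, cv2
def f(d): return 240/np.tan(np.radians(d["fov_y"]/2))
def cloud(d):
    z=d["range_z"]; v,u=np.mgrid[0:480,0:640]; k=f(d)
    c=np.stack([(u-d["cx"])*z/k,(v-d["cy"])*z/k,z],-1)
    P=(c-d["t"])@d["R"]; P[z==0]=np.nan; return P
def plane(d,u,v,h):
    k=f(d); r=np.array([(u-d["cx"])/k,(v-d["cy"])/k,1])@d["R"]; o=-d["R"].T@d["t"]
    return o+r*(h-o[2])/r[2]
def crop(d,x0,y0,x1,y1,s,name): cv2.imwrite("pics/"+name,cv2.resize(d["color"][y0:y1,x0:x1],None,fx=s,fy=s,interpolation=cv2.INTER_CUBIC))
def proj(d,X):
    c=d["R"]@np.array(X)+d["t"]; k=f(d); return c[0]/c[2]*k+d["cx"],c[1]/c[2]*k+d["cy"]
E
python3 - <<'E'
from h import *
np.set_printoptions(precision=4,suppress=True)
d=env.get_image("top"); crop(d,130,220,290,400,3.3,"ct.png"); crop(d,260,140,410,280,4,"ft.png")
P=cloud(d); hsv=cv2.cvtColor(d["color"],cv2.COLOR_BGR2HSV)
z=P[...,2]
# feeder/wood masks: base plates by colour
wood=cv2.inRange(hsv,(5,60,40),(25,255,255))>0
for nm,(x0,y0,x1,y1) in dict(cradle=(150,265,215,375),feeder=(265,160,405,280)).items():
    m=np.zeros_like(wood); m[y0:y1,x0:x1]=wood[y0:y1,x0:x1]
    m&=(z<0.02)&(z>0.004); q=P[m]; print(nm,m.sum(),np.median(q[:,2]),cv2.minAreaRect((q[:,:2]*1000).astype(np.float32)))
# run walls
m=np.zeros_like(wood); m[160:280,265:405]=1; m&=(z>0.085)&(z<0.10); q=P[m]; print("run",m.sum(),cv2.minAreaRect((q[:,:2]*1000).astype(np.float32)))
m=np.zeros_like(wood); m[160:280,265:405]=1; m&=(z>0.185)&(z<0.205); q=P[m]; print("roof",m.sum(),cv2.minAreaRect((q[:,:2]*1000).astype(np.float32)))
m=np.zeros_like(wood); m[220:375,150:215]=1; m&=(z>0.055)&(z<0.085);q=P[m]
print("rod",m.sum(),cv2.minAreaRect((q[:,:2]*1000).astype(np.float32)))
d2=env.get_image("scene"); crop(d2,230,180,430,360,3.3,"sc.png")
E
```

```text
cradle 2037 0.009600274320933947 ((441.5528869628906, 284.64581298828125), (199.75640869140625, 81.47657012939453), 0.4855431914329529)
feeder 4632 0.006517388742134931 ((669.8236694335938, -69.24185180664062), (209.14439392089844, 291.11065673828125), 3.5063910484313965)
run 868 ((673.9093627929688, -68.60723876953125), (193.16427612304688, 270.3714599609375), 3.759904384613037)
roof 1428 ((648.0308837890625, -75.49493408203125), (142.2076873779297, 108.32337951660156), 3.9900875091552734)
rod 1137 ((482.5198669433594, 281.60302734375), (57.65666198730469, 254.0533905029297), 88.37005615234375)
```

View pics/ct.png

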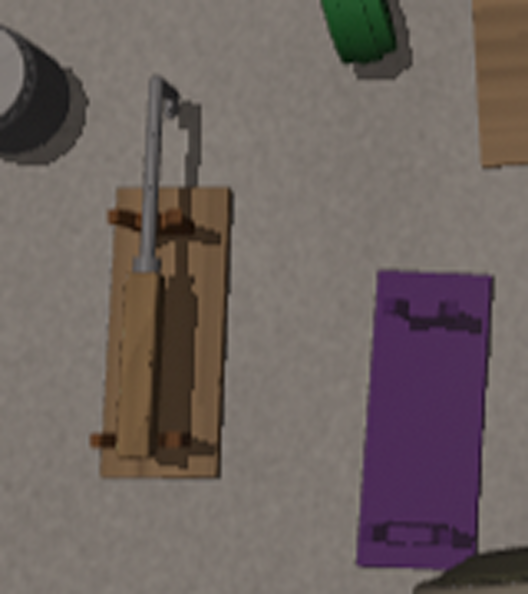

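View pics/ft.png

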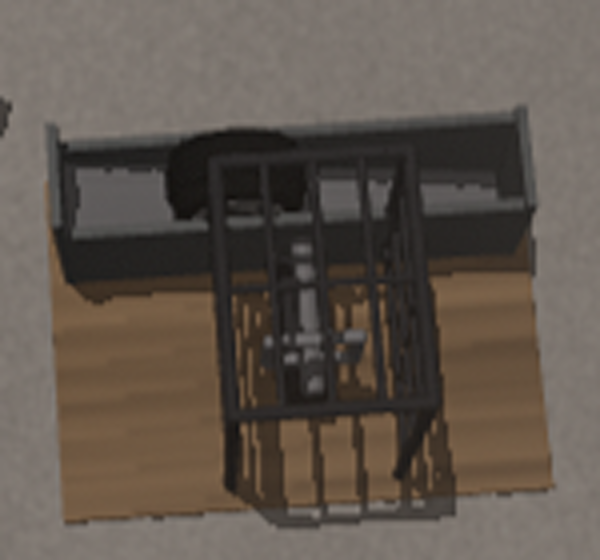

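View pics/sc.png

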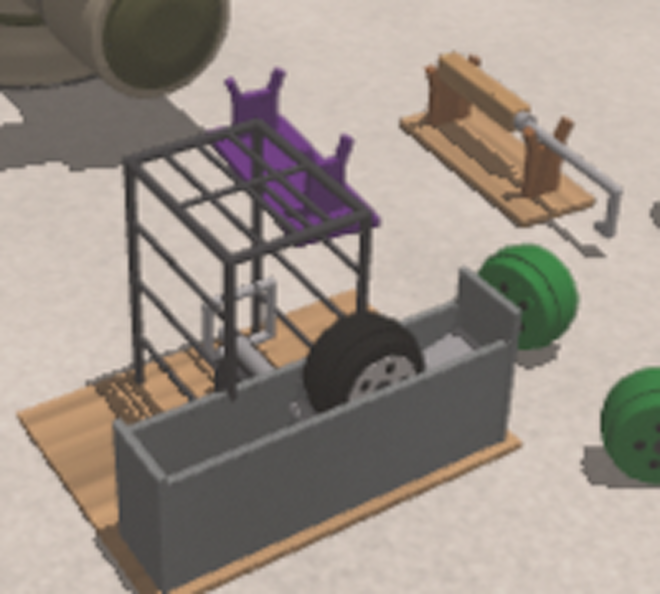

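```bash
python3 - <<'E'
from h import *
np.set_printoptions(precision=4,suppress=True)
for n,box in (("top",(150,225,215,375)),("scene",(345,185,430,260))):
    d=env.get_image(n); P=cloud(d); hsv=cv2.cvtColor(d["color"],cv2.COLOR_BGR2HSV); z=P[...,2]
    m=np.zeros(z.shape,bool); m[box[1]:box[3],box[0]:box[2]]=1
    grey=m&(hsv[...,1]<50)&(z>0.058)&(z<0.075)
    g=P[grey]; print(n,"steel",grey.sum(), g.min(0),g.max(0))
    l=cv2.fitLine((g[:,:2]*1000).astype(np.float32),cv2.DIST_HUBER,0,.01,.01).ravel(); print(l,np.degrees(np.arctan2(l[1],l[0])))
    hd=m&(hsv[...,1]>=50)&(z>0.0725)&(z<0.081); g=P[hd]; g=g[np.abs(g[:,1]-.29)<.02]
    print("handle top",len(g),np.median(g[:,2]),cv2.minAreaRect((g[:,:2]*1000).astype(np.float32)), np.percentile(g[:,0],[0,2,50,98,100]))
    sad=m&(hsv[...,1]>=50)&(z>0.05)
    for lo,hi in((.35,.40),(.52,.56),(.49,.52)):
        g=P[sad&(P[...,0]>lo)&(P[...,0]<hi)]; print(lo,len(g),np.percentile(g,[1,50,99],axis=0).ravel() if len(g) else 0)
    lowhook=m&(z>.012)&(z<.05)&(P[...,0]>.57); g=P[lowhook]; print("hook",len(g),np.median(g,0) if len(g) else 0, g.max(0) if len(g) else 0)
# wall of run, guard front edge
d=env.get_image("top");P=cloud(d);z=P[...,2]
m=(z>.187)&(z<.203)&(P[...,0]>.5)&(P[...,0]<.8)&(abs(P[...,1]+.07)<.09); q=P[m]
r=cv2.minAreaRect((q[:,:2]*1000).astype(np.float32)); print(cv2.boxPoints(r),r)
m=(z>.105)&(z<.115)&(abs(P[...,0]-.645)<.03)&(abs(P[...,1]+.07)<.05); print(m.sum(),P[m].min(0),P[m].max(0),P[m].mean(0))
E
```

```text
top steel 273 [0.4767 0.2754 0.0623] [0.609  0.2929 0.0745]
[  1.       0.0063 541.9121 283.902 ] 0.36177707
handle top 594 0.07629939699614896 ((435.6700439453125, 291.20330810546875), (160.01266479492188, 36.6663703918457), 0.2217959612607956) [0.3557 0.3578 0.4143 0.5109 0.5156]
0.35 332 [0.3557 0.2581 0.0539 0.3723 0.2823 0.0751 0.3995 0.3121 0.0806]
0.52 3 [0.5234 0.2883 0.0671 0.5257 0.2888 0.0688 0.5281 0.2894 0.0698]
0.49 100 [0.4923 0.2614 0.0567 0.5108 0.2932 0.0699 0.5168 0.3098 0.0816]
hook 36 [0.599  0.2839 0.0268] [0.6095 0.3623 0.0485]
scene steel 150 [0.4737 0.1398 0.0586] [0.6743 0.2964 0.0747]
[  1.       0.0061 551.3556 284.9667] 0.349925
handle top 187 0.07796704133793654 ((441.61785888671875, 289.2919006347656), (170.06362915039062, 39.63426208496094), 0.6534579992294312) [0.3567 0.3621 0.4287 0.5161 0.5267]
0.35 133 [0.3583 0.2577 0.0512 0.3732 0.277  0.0725 0.3985 0.3127 0.0815]
0.52 2 [0.5208 0.2713 0.0547 0.5237 0.2799 0.0637 0.5266 0.2885 0.0726]
0.49 91 [0.5054 0.2638 0.0501 0.515  0.2796 0.0677 0.519  0.3107 0.081 ]
hook 40 [0.6066 0.2849 0.0321] [0.6125 0.2925 0.0498]
[[ 573.4841  -26.281 ]
 [ 580.8939 -134.0887]
 [ 722.928  -124.3265]
 [ 715.5182  -16.5188]] ((648.2060546875, -75.30377960205078), (142.36923217773438, 108.0620346069336), 3.931837320327759)
72 [ 0.6358 -0.104   0.105 ] [ 0.6455 -0.049   0.1109] [ 0.6408 -0.0779  0.1082]
```

```bash
python3 -m inch '85 335 -286 -30 17.2;85 335 -286 -30 17.2;85 335 -286 -30 17.2;85 335 -286 -30 17.2;85 335 -286 -30 17.2;85 335 -286 -30 17.2;85 335 -286 -30 17.2;85 335 -286 -30 17.2' 40; python3 -c "
from rig import env
s=env.observe();print(s['q'],s['tool_rot'])"
```

```text
time_s: 1.4
position: [0.4005, -0.1469, 0.2618]
tool_rot: [[1.0, 0.014, 0.001], [0.014, -1.0, -0.0], [0.001, 0.0, -1.0]]
ft_force: [0.2, -0.8, 0.2]
grip_width: 0.0853
[-3.61519999e+01  7.84236874e+00  8.88026570e+01  2.72556889e-02
  8.33046483e+01  5.30557951e+01] [[ 9.99904690e-01  1.37708224e-02  9.87958347e-04]
 [ 1.37709640e-02 -9.99905166e-01 -1.36686822e-04]
 [ 9.85982366e-04  1.50278934e-04 -9.99999503e-01]]
```

```bash
python3 -m inch '85 31 -430 0 0.4;85 31 -430 0 0.4;85 31 -430 0 0.4;85 31 -430 0 0.4;85 31 -430 40 0.4;85 31 -430 80 0.4;85 31 -430 120 0.4;85 31 -430 120 0.4;85 31 -430 120 0.4;85 31 -430 120 0.4'; python3 - <<'E'
from h import *
s=env.observe();print(s['q'],s['tool_rot'])
d=env.get_image("wrist"); cv2.imwrite("pics/w1.png",d["color"])
for X in((.426,.284,.077),(.546,.284,.065),(.606,.284,.065)): print(proj(d,X))
E
```

```text
time_s: 2.65
position: [0.4277, 0.2792, 0.1423]
tool_rot: [[1.0, -0.0, 0.001], [-0.0, -1.0, 0.0], [0.001, -0.0, -1.0]]
ft_force: [-0.1, -0.6, -0.3]
grip_width: 0.0852
[ 1.98435830e+01  2.28760933e+01  8.87837283e+01 -1.85144373e-02
  6.82701417e+01  1.09869171e+02] [[ 9.99999163e-01 -3.27056281e-04  1.25170168e-03]
 [-3.27222500e-04 -9.99999938e-01  1.32591840e-04]
 [ 1.25165824e-03 -1.33001314e-04 -9.99999208e-01]]
(np.float64(318.5294349167918), np.float64(265.4347074844605))
(np.float64(317.75904393430574), np.float64(42.10172694634528))
(np.float64(316.9928012671511), np.float64(-98.4606548599003))
```

View pics/w1.png

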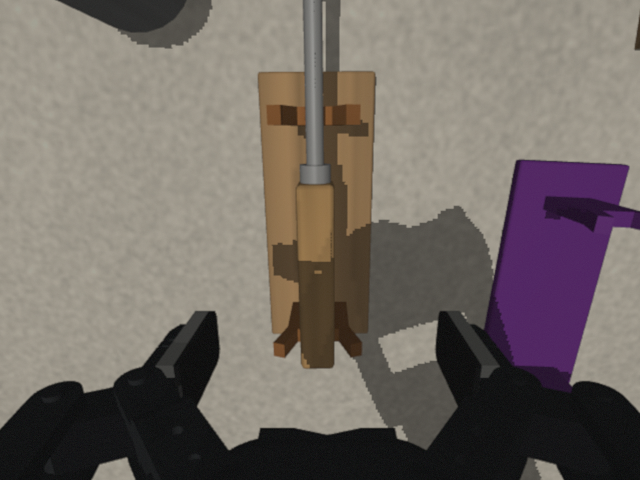

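The picture shows the wooden cradle, not the purple one, under the gripper. The handle runs from (315,183) to (317,367), and the steel rod is at u≈315.

```bash
python3 - <<'E'
from h import *
d=env.get_image("wrist")
for u,v,h in((316,183,.077),(315,165,.07),(317,365,.077),(297,220,.077),(332,220,.077),(298,340,.077),(335,340,.077),(305,100,.065),(322,100,.065),(259,72,.01),(376,72,.01),(313,105,.08),(314,124,.08),(318,305,.073),(318,355,.073)): print(u,v,plane(d,u,v,h).round(4))
E
```

```text
316 183 [0.4743 0.2851 0.077 ]
315 165 [0.4834 0.2858 0.07  ]
317 365 [0.358  0.2854 0.077 ]
297 220 [0.4534 0.296  0.077 ]
332 220 [0.4534 0.2762 0.077 ]
298 340 [0.3762 0.2972 0.077 ]
335 340 [0.3762 0.274  0.077 ]
305 100 [0.5178 0.2911 0.065 ]
322 100 [0.5178 0.2818 0.065 ]
259 72 [0.539  0.3246 0.01  ]
376 72 [0.5391 0.2463 0.01  ]
313 105 [0.5145 0.2862 0.08  ]
314 124 [0.5052 0.2858 0.08  ]
318 305 [0.3984 0.2846 0.073 ]
318 355 [0.3627 0.2848 0.073 ]
```

```bash
python3 -m inch '85 4 -6 40 0;85 4 -6 80 0;85 4 -6 97 0;85 4 -6 97 0;85 4 -6 97 0'
```

```text
time_s: 3.38
position: [0.4318, 0.286, 0.0457]
tool_rot: [[1.0, -0.0, 0.002], [-0.0, -1.0, 0.001], [0.002, -0.001, -1.0]]
ft_force: [0.7, 0.8, 1.0]
grip_width: 0.0846
```

```bash
python3 -m inch '15 0 1 0 0;15 0 1 0 0;15 0 1 0 0;15 0 1 0 0;15 0 1 0 0;15 0 1 0 0' 80
```

```text
time_s: 4.12
position: [0.4312, 0.2852, 0.0447]
tool_rot: [[1.0, 0.001, 0.001], [0.001, -1.0, 0.0], [0.001, -0.0, -1.0]]
ft_force: [-0.9, -0.9, 5.6]
grip_width: 0.0208
```

```bash
python3 -m inch '15 0 0 -15 0;15 0 0 -50 0;15 0 0 -90 0;15 0 0 -102 0;15 0 0 -102 0'; python3 - <<'E'
from h import *
d=env.get_image("wrist"); cv2.imwrite("pics/w2.png",d["color"])
d=env.get_image("scene"); crop(d,300,120,460,260,4.5,"s2.png")
P=cloud(d);hsv=cv2.cvtColor(d["color"],cv2.COLOR_BGR2HSV);z=P[...,2]
m=(hsv[...,1]<60)&(P[...,0]>.49)&(P[...,0]<.64)&(abs(P[...,1]-.285)<.03)&(z>.1)&(z<.2)
for a,b in((.49,.52),(.52,.55),(.55,.58),(.58,.6),(.6,.63)):
    q=P[m&(P[...,0]>a)&(P[...,0]<b)]; print(a,len(q),np.median(q,0) if len(q) else 0,q.min(0) if len(q) else 0,q.max(0) if len(q) else 0)
E
```

```text
time_s: 4.75
position: [0.4307, 0.2851, 0.1458]
tool_rot: [[1.0, 0.001, -0.0], [0.001, -1.0, -0.0], [-0.0, 0.0, -1.0]]
ft_force: [0.2, 0.1, -2.7]
grip_width: 0.0212
0.49 28 [0.5045235  0.28288683 0.17002868] [0.49092348 0.27853071 0.16326472] [0.51945617 0.28829338 0.1719264 ]
0.52 32 [0.53465023 0.28335881 0.16959827] [0.52055464 0.27867492 0.16369677] [0.5477405  0.2900384  0.17221428]
0.55 35 [0.56650118 0.28414358 0.16931826] [0.55033789 0.2790084  0.16247544] [0.57975282 0.28939909 0.17301915]
0.58 35 [0.59342521 0.28397114 0.16495914] [0.58015229 0.28048494 0.12323696] [0.59990698 0.28957572 0.17147614]
0.6 67 [0.60687023 0.28408646 0.14728767] [0.60006921 0.28083708 0.12245713] [0.61128437 0.29052607 0.17270433]
```

View pics/w2.png

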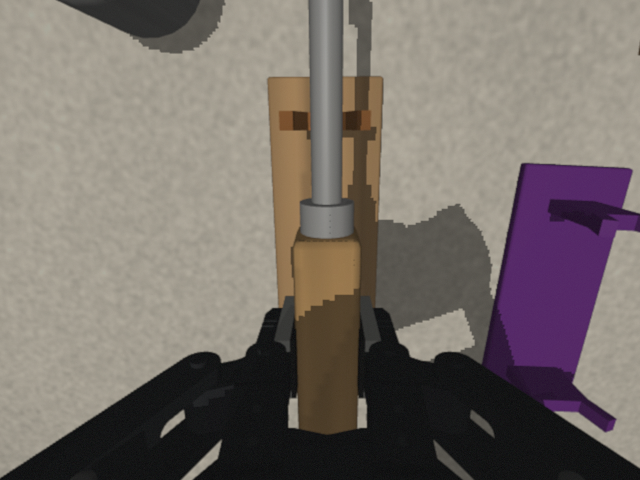

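View pics/s2.png

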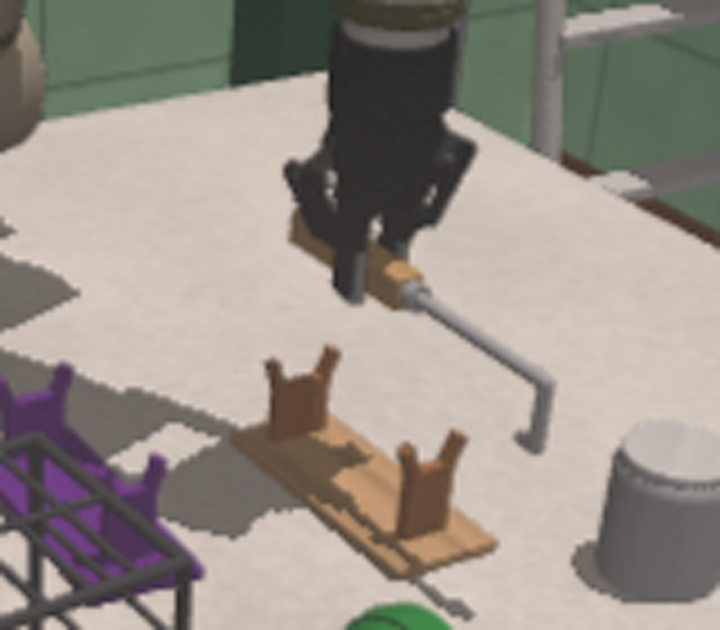

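```bash
python3 -m inch '15 -35 0 -4 0;15 -70 20 -4 0;15 -70 65 -4 0;15 -70 110 -4 -1;15 -70 160 -4 -2;15 -70 210 -4 -3;15 -70 260 -4 -3.7;15 -70 310 -4 -3.7;15 -70 355 -4 -3.7;15 -70 379 -4 -3.7'; python3 -m inch '15 0 0 0 0;15 0 0 0 0'; python3 - <<'E'
from h import *
np.set_printoptions(precision=4,suppress=True)
s=env.observe(); print(s['q'],s['tool_rot'])
d=env.get_image("top"); crop(d,250,120,420,330,2.8,"t3.png")
P=cloud(d);z=P[...,2]
T=s['position']; X=P-T
m=(z>.15)&(z<.18)&(X[...,0]>.08)&(X[...,0]<.2)&(abs(X[...,1])<.04)
q=P[m];print(m.sum(),q.min(0),q.max(0)); l=cv2.fitLine((q[:,:2]*1000).astype(np.float32),cv2.DIST_HUBER,0,.01,.01).ravel(); print(l,np.degrees(np.arctan(l[1]/l[0])))
d=env.get_image("scene"); crop(d,200,150,400,330,3.5,"s3.png")
E
```

```text
time_s: 6.1
position: [0.3606, -0.0957, 0.1492]
tool_rot: [[0.998, 0.063, -0.002], [0.063, -0.998, 0.001], [-0.002, -0.001, -1.0]]
ft_force: [-0.3, 1.1, -2.8]
grip_width: 0.0207
time_s: 6.35
position: [0.3607, -0.0931, 0.1496]
tool_rot: [[0.998, 0.065, -0.002], [0.065, -0.998, 0.001], [-0.002, -0.001, -1.0]]
ft_force: [0.5, 0.7, -3.0]
grip_width: 0.0211
[-32.8668   9.6093 107.7145   0.0111  62.7946  53.3856] [[ 0.9979  0.0653 -0.0016]
 [ 0.0653 -0.9979  0.0013]
 [-0.0016 -0.0014 -1.    ]]
214 [ 0.452  -0.092   0.1515] [ 0.5383 -0.0773  0.1783]
[  0.997    0.0777 495.7344 -84.4785] 4.458576
```

View pics/t3.png

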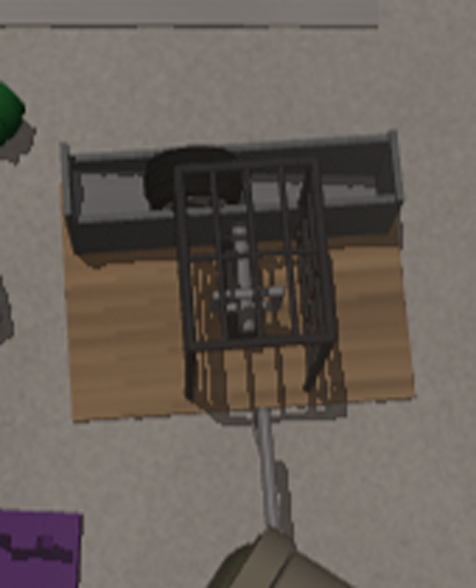

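View pics/s3.png

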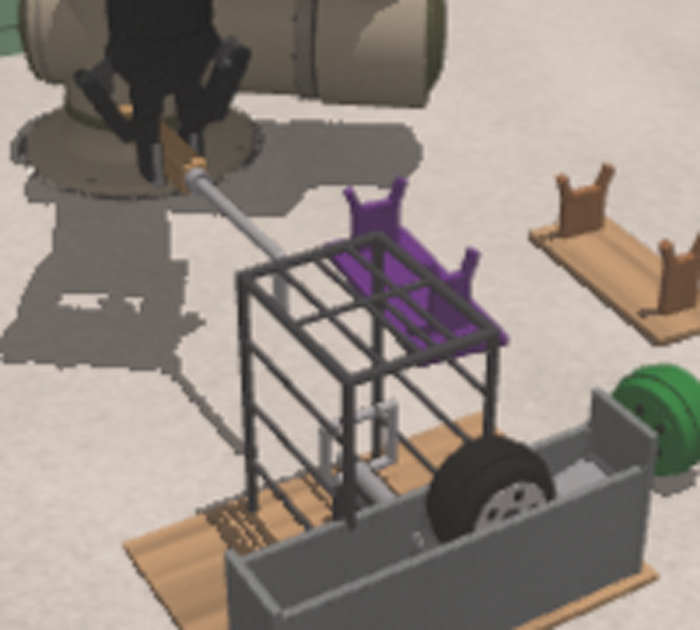

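```bash
python3 -m inch '15 25 0 0 0;15 55 0 0 0;15 85 0 0 0;15 115 0 0 0;15 135 0 0 0;15 145 0 0 0;15 145 0 0 0;15 145 0 0 0'; python3 - <<'E'
from h import *
np.set_printoptions(precision=4,suppress=True)
d=env.get_image("top"); crop(d,280,140,400,290,4,"t4.png")
P=cloud(d);z=P[...,2]
m=(z>.155)&(z<.18)&(P[...,0]>.58)&(P[...,0]<.72)&(abs(P[...,1]+.075)<.04)
q=P[m];print(m.sum(),q.min(0),q.max(0),q.mean(0))
d=env.get_image("scene"); crop(d,230,190,350,330,4,"s4.png")
P=cloud(d);z=P[...,2]
m=(z>.11)&(z<.18)&(P[...,0]>.66)&(P[...,0]<.71)&(abs(P[...,1]+.075)<.03)
q=P[m];print(m.sum(),q.min(0),q.max(0),np.median(q,0))
E
```

```text
time_s: 7.45
position: [0.5052, -0.0842, 0.1503]
tool_rot: [[0.998, 0.065, -0.001], [0.065, -0.998, 0.0], [-0.001, -0.0, -1.0]]
ft_force: [-0.7, -0.3, -2.5]
grip_width: 0.021
53 [ 0.6231 -0.0805  0.1597] [ 0.68   -0.0685  0.1779] [ 0.6572 -0.0731  0.173 ]
109 [ 0.66   -0.0774  0.1251] [ 0.6852 -0.0676  0.1775] [ 0.6803 -0.0742  0.1491]
```

View pics/t4.png

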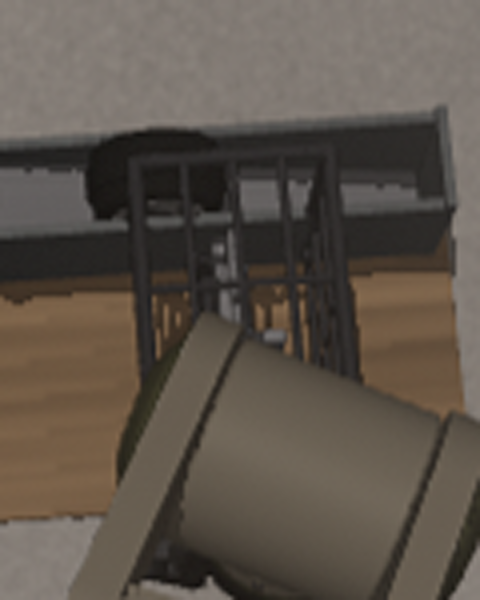

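View pics/s4.png

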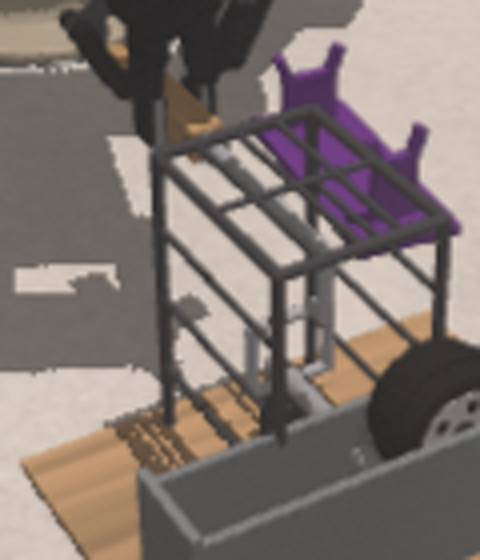

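```bash
python3 -m inch '15 0 0 12 0;15 0 0 26 0;15 0 0 38 0;15 0 0 46 0;15 0 0 46 0;15 0 0 46 0'; python3 - <<'E'
from h import *
np.set_printoptions(precision=4,suppress=True)
d=env.get_image("scene"); crop(d,230,190,350,330,4,"s5.png")
P=cloud(d);z=P[...,2]
m=(z>.07)&(z<.14)&(P[...,0]>.66)&(P[...,0]<.71)&(abs(P[...,1]+.075)<.015)
q=P[m];print(m.sum(),q.min(0),q.max(0),np.median(q,0))
E
```

```text
time_s: 8.3
position: [0.5061, -0.0845, 0.1046]
tool_rot: [[0.998, 0.065, 0.001], [0.065, -0.998, -0.0], [0.001, 0.0, -1.0]]
ft_force: [-0.5, -0.4, -3.4]
grip_width: 0.0209
127 [ 0.6607 -0.0791  0.0821] [ 0.6858 -0.0675  0.1323] [ 0.6817 -0.0742  0.1115]
```

View pics/s5.png

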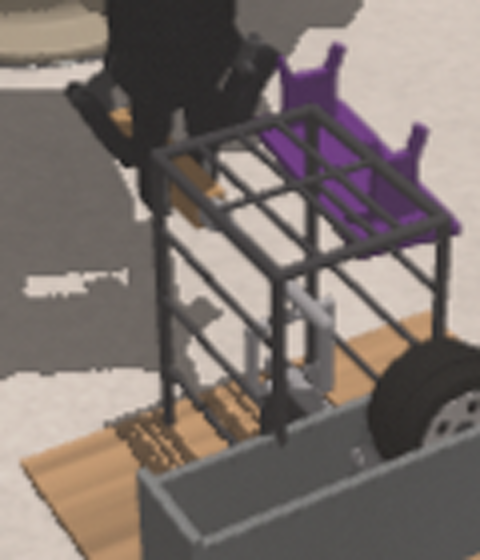

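```bash
python3 -m inch '15 -12 0 0 0;15 -24 0 0 0;15 -32 0 0 0;15 -40 0 0 0;15 -48 0 0 0;15 -56 0 0 0;15 -64 0 0 0;15 -70 0 0 0;15 -74 0 0 0;15 -74 0 0 0'; python3 - <<'E'
from h import *
d=env.get_image("scene"); crop(d,210,180,400,350,4,"s6.png")
E
```

```text
time_s: 9.6
position: [0.4316, -0.0893, 0.1043]
tool_rot: [[0.998, 0.065, -0.001], [0.065, -0.998, 0.0], [-0.001, -0.0, -1.0]]
ft_force: [0.5, 0.1, -2.2]
grip_width: 0.0211
```

View pics/s6.png

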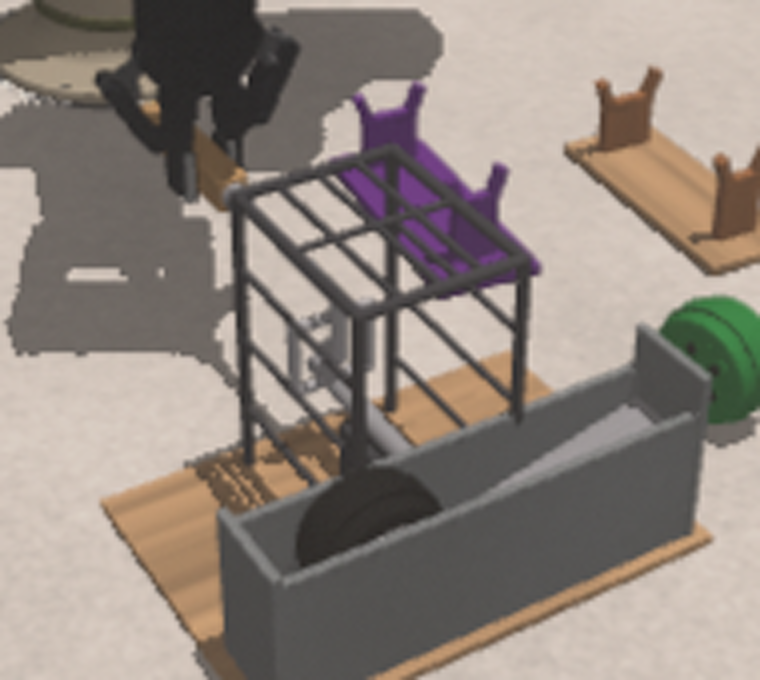

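The wheel has rolled to the low end, at (370,515) in the crop. I'll keep pulling until the bolt reaches its end stop.

```bash
python3 -m inch '15 -3 0 0 0;15 -6 0 0 0;15 -6 0 0 0'; python3 -m inch '15 -1 0 0 0;15 -2 0 0 0;15 -2 0 0 0';python3 -m inch '15 -1 0 0 0;15 -2 0 0 0;15 -2 0 0 0'
```

```text
time_s: 10.02
position: [0.4267, -0.0898, 0.1045]
tool_rot: [[0.998, 0.065, 0.002], [0.065, -0.998, -0.0], [0.002, 0.0, -1.0]]
ft_force: [6.1, -0.2, -5.3]
grip_width: 0.0209
time_s: 10.4
position: [0.4264, -0.0902, 0.1048]
tool_rot: [[0.998, 0.065, 0.006], [0.065, -0.998, -0.001], [0.006, 0.001, -1.0]]
ft_force: [14.3, 1.7, -8.0]
grip_width: 0.0208
time_s: 10.78
position: [0.4263, -0.0907, 0.1051]
tool_rot: [[0.998, 0.065, 0.01], [0.065, -0.998, -0.002], [0.01, 0.003, -1.0]]
ft_force: [23.5, 5.4, -10.4]
grip_width: 0.0209
```

```bash
python3 -m inch '15 5 0 0 0;15 12 0 0 0;15 20 0 0 0;15 27 0 0 0;15 27 0 0 0;15 27 0 0 0'; python3 - <<'E'
from h import *
np.set_printoptions(precision=4,suppress=True)
d=env.get_image("scene"); crop(d,210,200,330,330,4.5,"s7.png")
P=cloud(d);z=P[...,2]
m=(z>.07)&(z<.135)&(P[...,0]>.56)&(P[...,0]<.66)&(abs(P[...,1]+.08)<.04)
q=P[m];print(m.sum(),q.min(0),q.max(0))
E
```

```text
time_s: 11.52
position: [0.4488, -0.0881, 0.1042]
tool_rot: [[0.998, 0.065, -0.0], [0.065, -0.998, 0.0], [-0.0, -0.0, -1.0]]
ft_force: [0.7, 0.7, -2.1]
grip_width: 0.0208
135 [ 0.5861 -0.1067  0.0706] [ 0.627  -0.049   0.1234]
```

View pics/s7.png

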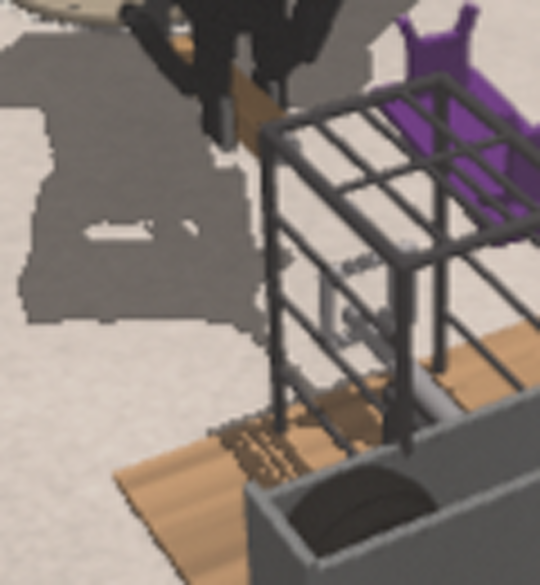

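```bash
python3 -m inch '15 0 0 -8 0;15 0 0 -20 0;15 0 0 -34 0;15 0 0 -46 0;15 0 0 -46 0;15 0 0 -46 0'; python3 - <<'E'
from h import *
np.set_printoptions(precision=4,suppress=True)
d=env.get_image("scene"); crop(d,210,200,330,330,4.5,"s8.png")
P=cloud(d);z=P[...,2]
m=(z>.095)&(z<.183)&(P[...,0]>.583)&(P[...,0]<.66)&(abs(P[...,1]+.08)<.015)
q=P[m];print(m.sum(),q.min(0),q.max(0))
E
```

```text
time_s: 12.32
position: [0.4488, -0.0881, 0.1501]
tool_rot: [[0.998, 0.065, -0.0], [0.065, -0.998, 0.0], [-0.0, -0.0, -1.0]]
ft_force: [-0.6, -0.2, -3.6]
grip_width: 0.0209
124 [ 0.5848 -0.0948  0.1036] [ 0.6289 -0.0702  0.1781]
```

View pics/s8.png

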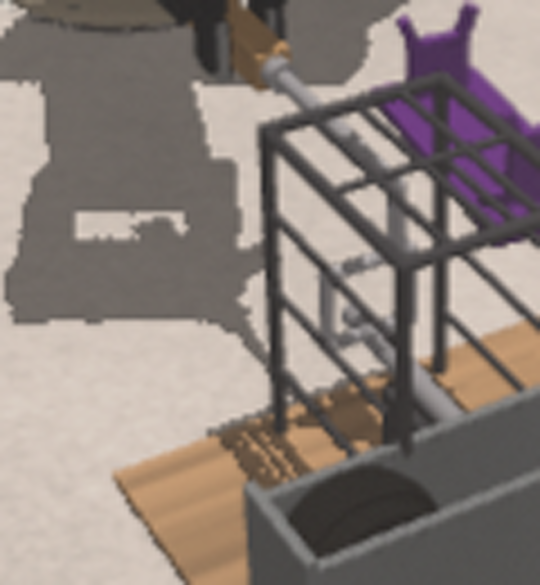

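```bash
python3 -m inch '15 -10 0 0 0;15 -25 0 0 0;15 -45 0 0 0;15 -65 0 0 0;15 -80 0 0 0;15 -90 0 0 0;15 -90 0 0 0;15 -90 0 0 0'; python3 - <<'E'
from h import *
np.set_printoptions(precision=4,suppress=True)
s=env.observe()
d=env.get_image("top"); crop(d,250,130,420,330,2.9,"t9.png")
P=cloud(d);z=P[...,2];X=P-s['position']
m=(z>.15)&(z<.185)&(X[...,0]>.08)&(X[...,0]<.2)&(abs(X[...,1])<.04)
q=P[m];print(m.sum(),q.min(0),q.max(0)); l=cv2.fitLine((q[:,:2]*1000).astype(np.float32),cv2.DIST_HUBER,0,.01,.01).ravel(); print(l,np.degrees(np.arctan(l[1]/l[0])))
m=(z>.103)&(z<.115)&(abs(P[...,0]-.6)<.03)&(abs(P[...,1]+.078)<.04); print("bail",m.sum(),P[m].min(0),P[m].max(0))
d=env.get_image("scene"); crop(d,200,150,400,330,3.3,"s9.png")
P=cloud(d);z=P[...,2];X=P-s['position']
for a,b in((.06,.08),(.08,.1),(.1,.12),(.12,.14),(.14,.16),(.165,.2)):
    m=(z>.115)&(z<.19)&(X[...,0]>a)&(X[...,0]<b)&(abs(X[...,1]-.008)<.02); q=P[m]; print(a,len(q),np.median(q,0) if len(q) else 0, q.max(0) if len(q) else 0,q[:,2].min() if len(q) else 0)
E
```

```text
time_s: 13.38
position: [0.3596, -0.0942, 0.1504]
tool_rot: [[0.998, 0.065, 0.001], [0.065, -0.998, -0.0], [0.001, 0.0, -1.0]]
ft_force: [0.0, 0.3, -2.3]
grip_width: 0.0211
215 [ 0.4499 -0.0939  0.1694] [ 0.5365 -0.0787  0.1795]
[  0.997    0.0769 493.3624 -85.9237] 4.4092007
bail 97 [ 0.5865 -0.1074  0.1034] [ 0.5965 -0.051   0.1129]
0.06 16 [ 0.4293 -0.0905  0.1756] [ 0.4396 -0.0841  0.1785] 0.17001933583476803
0.08 20 [ 0.4489 -0.0889  0.1759] [ 0.4586 -0.0838  0.1777] 0.16971121965148753
0.1 20 [ 0.4687 -0.0882  0.1758] [ 0.4789 -0.0839  0.1777] 0.1708339121998042
0.12 23 [ 0.4888 -0.0872  0.1751] [ 0.4983 -0.0824  0.1778] 0.17021766134360555
0.14 23 [ 0.5111 -0.0844  0.1751] [ 0.5183 -0.0792  0.1778] 0.17053393958708712
0.165 54 [ 0.5358 -0.0826  0.1549] [ 0.5406 -0.0776  0.1776] 0.13289042856985797
```

View pics/t9.png

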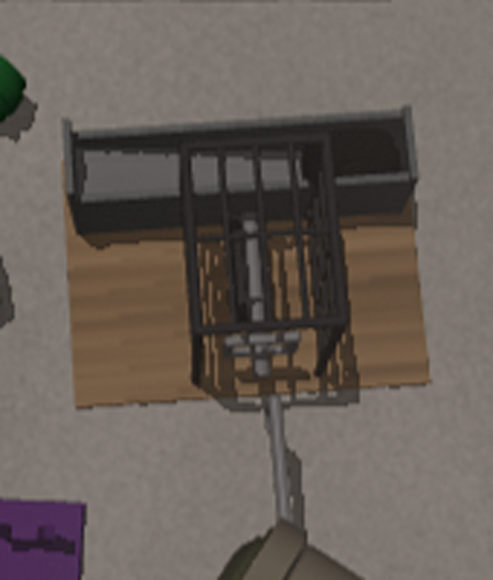

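View pics/s9.png

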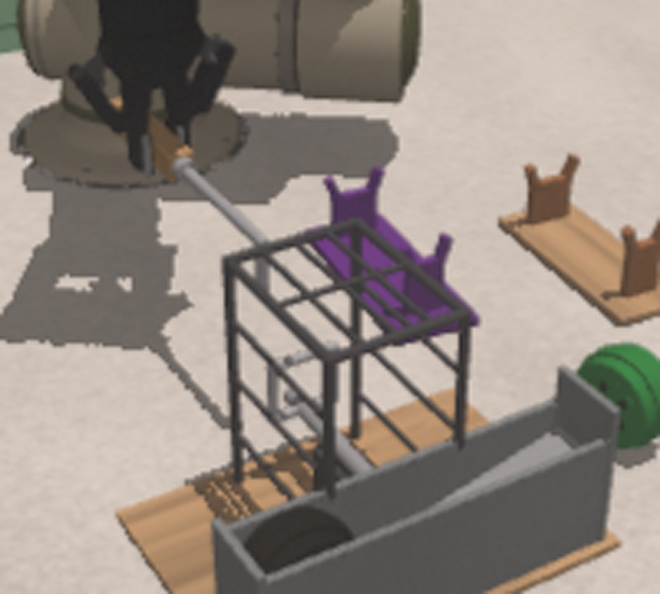

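```bash
python3 - <<'E'
from h import *
d=env.get_image("top"); a=cv2.imread("pics/top0.png"); b=d["color"]
c=np.hstack([cv2.convertScaleAbs(cv2.resize(i[205:275,305:380],None,fx=5,fy=5,interpolation=cv2.INTER_CUBIC),alpha=1.6) for i in(a,b)])
cv2.imwrite("pics/cmpt.png",c)
s=env.get_image("scene"); cv2.imwrite("pics/scene9.png",s["color"]); a=cv2.imread("pics/scene0.png"); b=s["color"]
c=np.hstack([cv2.resize(i[260:320,270:335],None,fx=6,fy=6,interpolation=cv2.INTER_CUBIC) for i in(a,b)])
cv2.imwrite("pics/cmps.png",c)
E
```

```text
(no output)
```

View pics/cmpt.png

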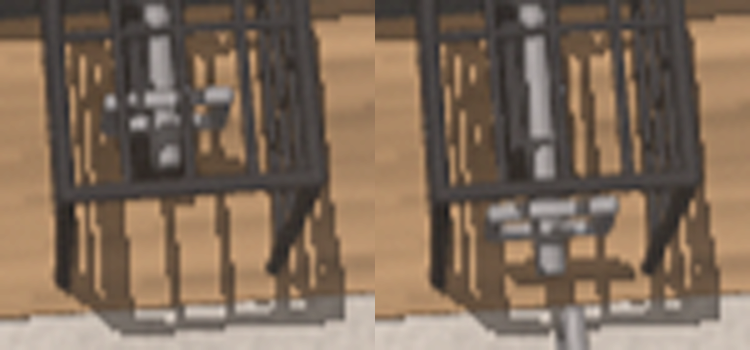

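View pics/cmps.png

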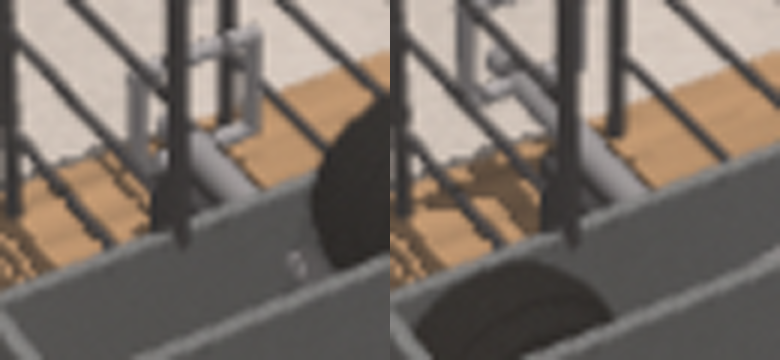

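```bash
python3 - <<'E'
from h import *
d=env.get_image("top")
def w(x,y,h): return plane(d,305+x/5,205+y/5,h)
for h,p,q in((.109,(218,95),(603-375,204)),(.109,(108,103),(498-375,215)),(.06,(170,166),(552-375,273))):
    a,b=w(*p,h),w(*q,h); print(a,b,np.linalg.norm(a-b))
E
```

```text
[ 0.64039748 -0.09845696  0.109     ] [ 0.59163861 -0.10197426  0.109     ] 0.048885561694369896
[ 0.63682188 -0.05033916  0.109     ] [ 0.58681681 -0.05647601  0.109     ] 0.050380238608636704
[ 0.61996029 -0.07972018  0.06      ] [ 0.57050668 -0.08225661  0.06      ] 0.04951861451568517
```

```bash
python3 - <<'E'
from h import *
np.set_printoptions(precision=4,suppress=True)
e=np.array([np.cos(np.radians(3.8)),np.sin(np.radians(3.8))]); n=np.array([-e[1],e[0]])
for nm in("top","scene"):
    d=env.get_image(nm);P=cloud(d);z=P[...,2]
    L=(P[...,:2]-[.709,-.0712]); fx=L@e; fy=L@n
    m=(z>.09)&(z<.1)&(abs(fx-.03)<.05)&(abs(fy)<.15)&(abs(fy)>.058); h=np.histogram(fx[m],bins=np.arange(-.02,.08,.002))
    print(nm,[(round(b,3),c) for b,c in zip(h[1],h[0]) if c])
    m=(z>.104)&(z<.112)&(abs(fx+.115)<.02)&(abs(fy)<.032); print("bail fx",m.sum(),np.percentile(fx[m],[2,50,98]),np.percentile(fy[m],[2,98]))
    m=(z>.187)&(z<.203)&(fx<-.1)&(fx>-.15)&(abs(fy)<.04); print("guard front bar fx",m.sum(),np.percentile(fx[m],[2,50,98]) if m.sum() else 0)
E
```

```text
top [(np.float64(-0.0), np.int64(18)), (np.float64(0.002), np.int64(63)), (np.float64(0.004), np.int64(51)), (np.float64(0.006), np.int64(46)), (np.float64(0.008), np.int64(26)), (np.float64(0.01), np.int64(17)), (np.float64(0.012), np.int64(15)), (np.float64(0.014), np.int64(14)), (np.float64(0.016), np.int64(13)), (np.float64(0.018), np.int64(16)), (np.float64(0.02), np.int64(23)), (np.float64(0.022), np.int64(12)), (np.float64(0.024), np.int64(17)), (np.float64(0.026), np.int64(11)), (np.float64(0.028), np.int64(16)), (np.float64(0.03), np.int64(11)), (np.float64(0.032), np.int64(10)), (np.float64(0.034), np.int64(11)), (np.float64(0.036), np.int64(8)), (np.float64(0.038), np.int64(15)), (np.float64(0.04), np.int64(20)), (np.float64(0.042), np.int64(15)), (np.float64(0.044), np.int64(10)), (np.float64(0.046), np.int64(11)), (np.float64(0.048), np.int64(4)), (np.float64(0.052), np.int64(23)), (np.float64(0.054), np.int64(64)), (np.float64(0.056), np.int64(47)), (np.float64(0.058), np.int64(57)), (np.float64(0.06), np.int64(19))]
bail fx 95 [-0.1217 -0.1178 -0.1138] [-0.0265  0.0264
[... 570 characters left out ...]
4(12)), (np.float64(0.03), np.int64(16)), (np.float64(0.032), np.int64(18)), (np.float64(0.034), np.int64(24)), (np.float64(0.036), np.int64(38)), (np.float64(0.038), np.int64(26)), (np.float64(0.04), np.int64(15)), (np.float64(0.042), np.int64(18)), (np.float64(0.044), np.int64(26)), (np.float64(0.046), np.int64(38)), (np.float64(0.048), np.int64(22)), (np.float64(0.05), np.int64(3)), (np.float64(0.052), np.int64(10)), (np.float64(0.054), np.int64(37)), (np.float64(0.056), np.int64(56)), (np.float64(0.058), np.int64(97)), (np.float64(0.06), np.int64(83)), (np.float64(0.062), np.int64(4))]
bail fx 51 [-0.1199 -0.1152 -0.1124] [-0.0257  0.0284]
guard front bar fx 154 [-0.1297 -0.1244 -0.1022]
```

The bail now sits at feeder x ≈ −119 to −120, against −120 nominal when drawn, and the stop was felt in the force, so the bolt is fully out. The wheel is at the low end. Next I return the rod.

```bash
python3 -m inch '15 1 -20 0 0;15 4 -60 0 0;15 7 -105 0 1;15 10 -150 0 2;15 13 -200 0 3;15 16 -250 0 3.7;15 20 -300 0 3.7;15 23 -345 0 3.7;15 25 -370 0 3.7;15 25 -378 0 3.7'; python3 -m inch '15 15 0 0 0;15 40 0 0 0;15 62 0 0 0;15 71 0 0 0;15 71 0 0 0;15 71 0 0 0'; python3 - <<'E'
from h import *
np.set_printoptions(precision=4,suppress=True)
s=env.observe(); print(s['position'],s['tool_rot'][:,0])
d=env.get_image("wrist"); cv2.imwrite("pics/w10.png",d["color"])
d=env.get_image("scene"); crop(d,300,120,460,260,4.5,"s10.png")
P=cloud(d);hsv=cv2.cvtColor(d["color"],cv2.COLOR_BGR2HSV);z=P[...,2]
m=(hsv[...,1]<60)&(P[...,0]>.49)&(P[...,0]<.64)&(abs(P[...,1]-.285)<.03)&(z>.1)&(z<.2)
for a,b in((.49,.52),(.52,.55),(.55,.58),(.6,.63)):
    q=P[m&(P[...,0]>a)&(P[...,0]<b)]; print(a,len(q),np.median(q,0),q.min(0),q.max(0))
E
```

```text
time_s: 14.98
position: [0.3593, 0.2859, 0.1501]
tool_rot: [[1.0, 0.003, -0.0], [0.003, -1.0, -0.0], [-0.0, 0.0, -1.0]]
ft_force: [-0.8, -1.5, -4.0]
grip_width: 0.021
time_s: 15.72
position: [0.4299, 0.2846, 0.1503]
tool_rot: [[1.0, 0.001, -0.001], [0.001, -1.0, -0.0], [-0.001, 0.0, -1.0]]
ft_force: [-0.0, -0.1, -2.3]
grip_width: 0.0211
[0.4299 0.2846 0.1503] [ 1.      0.0006 -0.0007]
0.49 28 [0.5067 0.2835 0.1752] [0.491  0.2797 0.1695] [0.5191 0.2908 0.1793]
0.52 30 [0.5357 0.2828 0.1753] [0.5203 0.2799 0.1679] [0.5496 0.2894 0.1784]
0.55 34 [0.5654 0.2834 0.1746] [0.5503 0.2809 0.1677] [0.5797 0.29   0.1792]
0.6 73 [0.6069 0.2836 0.1543] [0.6    0.2795 0.1264] [0.6112 0.2894 0.1786]
```

View pics/w10.png

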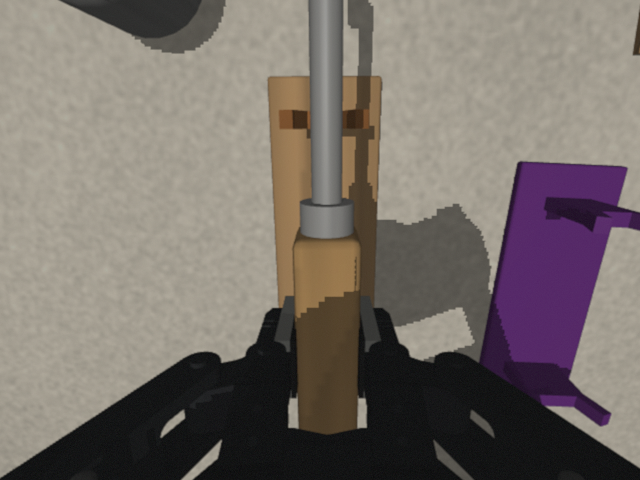

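```bash
python3 -m inch '15 1 -1 20 0;15 1 -1 50 0;15 1 -1 75 0;15 1 -1 88 0;15 1 -1 94 0;15 1 -1 99 0;15 1 -1 102 0;15 1 -1 102 0'; python3 -m inch '15 0 0 2 0;15 0 0 3 0;15 0 0 3 0'
```

```text
time_s: 16.82
position: [0.4316, 0.2859, 0.0485]
tool_rot: [[1.0, 0.001, 0.0], [0.001, -1.0, 0.0], [0.0, -0.0, -1.0]]
ft_force: [-0.4, -0.2, -3.0]
grip_width: 0.021
time_s: 17.2
position: [0.4315, 0.2858, 0.0453]
tool_rot: [[1.0, 0.001, -0.0], [0.001, -1.0, -0.0], [-0.0, 0.0, -1.0]]
ft_force: [-0.3, -0.3, -3.1]
grip_width: 0.021
```

```bash
python3 -m inch '15 0 0 1 0;15 0 0 1 0'; python3 -m inch '15 0 0 1 0;15 0 0 1 0'
```

```text
time_s: 17.45
position: [0.4316, 0.2859, 0.0447]
tool_rot: [[1.0, 0.001, 0.001], [0.001, -1.0, 0.0], [0.001, -0.0, -1.0]]
ft_force: [-1.9, -0.5, 2.7]
grip_width: 0.0211
time_s: 17.7
position: [0.4317, 0.2859, 0.0446]
tool_rot: [[1.0, 0.001, 0.001], [0.001, -1.0, 0.0], [0.001, -0.0, -1.0]]
ft_force: [-3.8, -3.6, 13.7]
grip_width: 0.0209
```

```bash
python3 -m inch '15 0 0 -1.2 0;30 0 0 -1.2 0;60 0 0 -1.2 0;85 0 0 -1.2 0;85 0 0 -1.2 0;85 0 0 -1.2 0;85 0 0 -1.2 0'; python3 -m inch '85 0 0 -15 0;85 0 0 -45 0;85 0 0 -95 0;85 0 0 -140 0;85 -30 60 -180 0;85 -60 120 -180 0;85 -90 180 -180 0;85 -90 230 -180 0;85 -90 230 -180 0;85 -90 230 -180 0'; python3 - <<'E'
from h import *
np.set_printoptions(precision=4,suppress=True)
d=env.get_image("top"); cv2.imwrite("pics/t11.png",d["color"])
d=env.get_image("scene"); cv2.imwrite("pics/s11.png",d["color"]); crop(d,330,180,450,270,6,"s11c.png")
P=cloud(d);hsv=cv2.cvtColor(d["color"],cv2.COLOR_BGR2HSV);z=P[...,2]
m=(hsv[...,1]<60)&(P[...,0]>.47)&(P[...,0]<.64)&(abs(P[...,1]-.285)<.012)&(z>.058)&(z<.08)
g=P[m]; print(m.sum(),g.min(0),g.max(0)); l=cv2.fitLine((g[:,:2]*1000).astype(np.float32),cv2.DIST_HUBER,0,.01,.01).ravel();print(l)
m=(z>.012)&(z<.05)&(P[...,0]>.57)&(P[...,0]<.64)&(abs(P[...,1]-.285)<.02); print(P[m].max(0),np.median(P[m],0))
E
```

```text
time_s: 18.58
position: [0.4315, 0.2858, 0.0445]
tool_rot: [[1.0, 0.001, 0.0], [0.001, -1.0, 0.0], [0.0, -0.0, -1.0]]
ft_force: [-0.2, 0.3, -0.2]
grip_width: 0.0849
time_s: 19.82
position: [0.3418, 0.0557, 0.2246]
tool_rot: [[1.0, -0.001, 0.0], [-0.001, -1.0, 0.0], [0.0, -0.0, -1.0]]
ft_force: [0.5, -0.5, 0.4]
grip_width: 0.0855
150 [0.4765 0.2759 0.0587] [0.6119 0.2954 0.0761]
[  1.       0.0076 551.9076 284.722 ]
[0.6132 0.2909 0.0485] [0.6068 0.2851 0.0323]
```

View pics/t11.png

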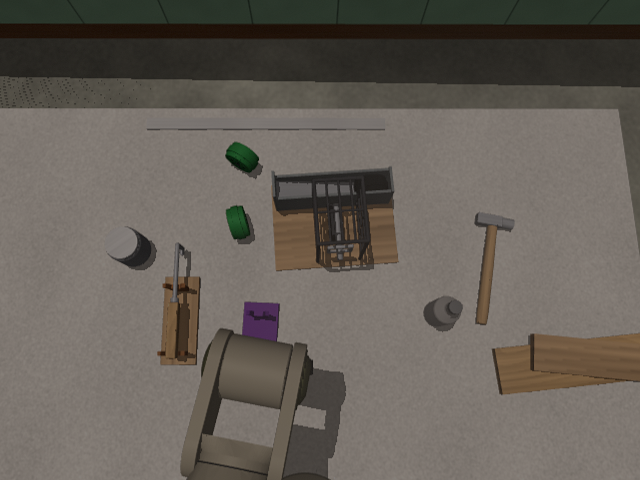

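View pics/s11.png

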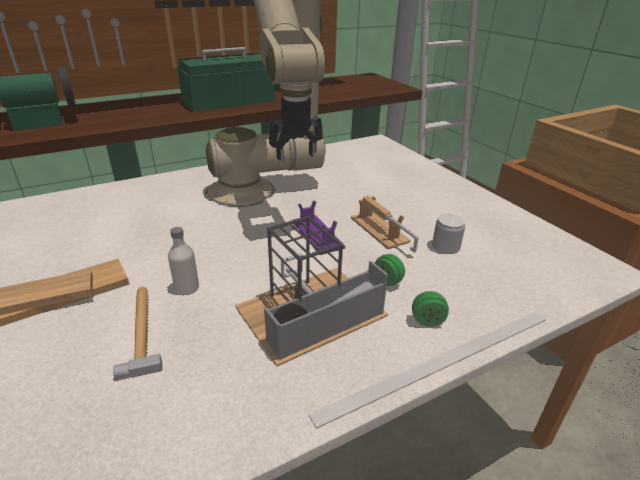

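View pics/s11c.png

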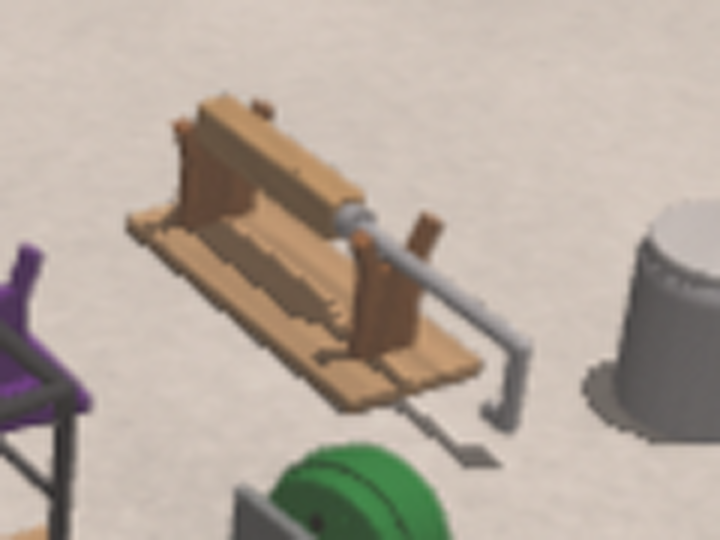

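The rod is back in the wooden cradle with its hook hanging down. The wheel is at the low end (290,315), the bolt is drawn, the bystanders haven't moved, and the arm is clear.

```bash
python3 -m inch '85 0 0 0 0;85 0 0 0 0;85 0 0 0 0'; python3 -c "
from rig import env
print(env.close_job())"
```

```text
time_s: 20.3
position: [0.3417, 0.0562, 0.2245]
tool_rot: [[1.0, 0.002, -0.0], [0.002, -1.0, 0.0], [-0.0, -0.0, -1.0]]
ft_force: [-0.7, -0.5, 0.1]
grip_width: 0.0851
the job is handed in; nothing more can be done
None
```

The job is done and handed in at about 20 s. I took the rod from the wooden cradle, hooked the bolt's loop under the guard and drew the bolt until it hit its end stop. The wheel rolled down, and I unhooked the rod and laid it back in the cradle.

**Last checks:**
- **Bolt:** the pull force rose to about 23 N with the arm standing still, so the end stop was reached. The loop then measured feeder x of about −119 to −120 mm (−120 expected when fully drawn).
- **Wheel:** the pictures show it at the low end of its run; I did not measure its exact position.
- **Rod:** it lies in both notches with the hook hanging down, within about 1 mm of where it started.
- **Surroundings:** the bottle, hammer and tin look unmoved, and the gripper is open and clear.

**One disagreement:** comparing pictures before and after, the loop moved only 49 to 50 mm, not 55. The bolt may have started about 5 mm drawn, or my first reading was off. I took the end-stop force and the final position as deciding.

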